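# Seat the amber lens blank in its lens cell

## Task

Put the amber lens blank into the grey lens cell: holding it by its black stem, tilt it and slip its low edge into the bore and under the red lip first, then lower it level until it lies flat on the seat, and only then let go. Leave the green and the blue lens where they are.

Things in the scene. Friction and masses are not known exactly. Their poses are not given: they have to be found in the camera images.
- lens_amber: Amber lens blank, loose: a disc 64 mm wide, 8 mm thick, lying flat, with a black round stem 18 mm thick upright on its middle, its top 60 mm above the disc's underside (rubber foot 22 mm wide on its lowest 3 mm). About 55 g. Origin: centre of the disc's underside; z up the stem. This is the lens to seat. It, the green and the blue one stand in any order on the table.
- seat (a point): Centre of the black round floor (seat), 5 mm up, of the lens cell: a fixed grey block 120 x 120 x 25 mm with a bore 84 mm wide, 20 mm deep. A red lip plate, 4 mm thick, 72 mm wide in y, on the block's top overhangs the bore from -x; its straight edge is at x = -18 mm, so the disc goes in only tilted (about 20 deg), -x edge low. Axes: z up, x from lip across the bore; seen from the robot the lip is on the left or far left of the bore.
- lens_green: Green lens blank, loose: a disc 64 mm wide, 8 mm thick, lying flat, with a black round stem 18 mm thick upright on its middle, its top 60 mm above the disc's underside (rubber foot 22 mm wide on its lowest 3 mm). About 55 g. Origin: centre of the disc's underside; z up the stem. A bystander, to be left alone.
- lens_blue: Blue lens blank, loose: a disc 64 mm wide, 8 mm thick, lying flat, with a black round stem 18 mm thick upright on its middle, its top 60 mm above the disc's underside (rubber foot 22 mm wide on its lowest 3 mm). About 55 g. Origin: centre of the disc's underside; z up the stem. A bystander, to be left alone.

How it is judged:
By the outcome, as a careful person would: the job done as asked, in the order asked, and still so for the second after the job is handed in, with the robot touching nothing.
It also fails if it takes over 40 s, if anything falls off the work surface, if the arm or the gripper's body presses on something with over 40 N, if the wrist force passes 120 N, or if a joint passes its speed limit or range.

## Robot

A 6-joint arm with a two-finger parallel gripper is mounted at the origin on the work surface. World frame = base frame: x ahead of the robot, y to its left, z up, the work surface at z = 0. Lengths are in m, angles in rad, forces in N, time in s.
With the tool pointing down it reaches from about 0.35 to 0.975 m from the base axis. Payload 7.1 kg.
Tool frame: the origin (TCP) lies midway between the tips of the shut fingers; the grasp point (between the pads) lies 19 mm behind it; z points along the fingers, y is the line along which they close (so a half turn about z gives the same grasp; the last joint's range is limited). The gripper opens to 88 mm and grips with 3 to 60 N. Pads are 20 mm wide; open, the fingers measure 115 mm over their backs; the gripper's body (75 mm by 178 mm) begins 61 mm behind the grasp point.
Start: joints at [-1.225, 0.423, 1.63, -0, 1.089, -0.019], TCP at [0.223, -0.584, 0.223] pointing down, gripper open.
Joint ranges: [-3, 3], [-0.9, 2.11], [0.09, 2.58], [-1.31, 4.45], [0.11, 2.69], [-2.54, 2.54]. Speed limits (rad/s): [2.39, 2.39, 3.01, 3.14, 3.14, 3.14].

## Interface

Orientations are given as a unit quaternion [w, x, y, z].
In Python, from station import move_pose, movel, movej, command_gripper, wait, inverse_kinematics, read_camera, camera_info, MotionError, job_done, get_time, get_joint_pos, get_qvel, get_effort, get_tcp_pos, get_ee_rot, get_ft_force, get_ft_torque, get_grip_width, get_finger_force gives the robot as it stands. Calls block until the motion is done:
- move_pose(position, orientation): joint-space move of the TCP to a pose.
- movel(position, frame=None, v=0.15, until_force=None): straight line of the TCP; frame=None keeps the orientation; v is the mean speed in m/s. With until_force (N) it stops when the force on the tool has changed by that much, and returns True; else False.
- movej(angles): joint-space move.
- command_gripper(opening): opening from 0.0 (shut) to 1.0 (fully open); the grip force is fixed at half the most; returns when the fingers have stopped.
- wait(seconds).
- inverse_kinematics(position, orientation): joint angles nearest the present ones, or None.
- read_camera(name): name is "side" or "top"; returns the picture (480x640x3 uint8, red, green, blue); there is no depth.
- camera_info(name): a dict with "intrinsics" (3x3 intrinsics, pixels), "T" (4x4, takes a point from camera to world coordinates). Camera axes: x right, y up, looking along -z (the intrinsics and any distortion apply to the point x, -y, -z); pixel columns grow to the right and rows downward; lengths in m; the calibration is good to about 2 mm. A picture is of the moment at which its call begins. camera_info takes no time and is no camera call.
A pose or a line that the arm cannot do raises MotionError and nothing moves.
- job_done(): hands the job in; it is judged then, once.
Readings, each from a call of its own:
- get_time(): time.
- get_joint_pos(): joint angles.
- get_qvel(): joint speeds.
- get_effort(): joint torques, N m.
- get_tcp_pos(): TCP position.
- get_ee_rot(): TCP orientation.
- get_ft_force(): force on the tool from outside, world axes, zero at the start.
- get_ft_torque(): the same for the moment, N m.
- get_grip_width(): opening from 0.0 (shut) to 1.0 (fully open).
- get_finger_force(): force on a finger pad.
Only numpy, scipy, OpenCV 4.12 (cv2) and the standard library are available. Lean on these libraries where they do the work, as an engineer would, in place of code of your own. Each camera call takes 0.05 s, during which the arm holds its last target. There are 200 camera calls.

## Working session

There is one attempt and no reset: what is moved stays moved. The work goes in short steps, each a Python script; the robot and the scene stay as the last script left them, time stands still between calls to the robot, and variables do not carry over. Pictures are saved under pics/ and viewed, at most 10 in all, crops included, and the job is handed in when it is done.

```bash
mkdir -p pics; ls; python3 - <<'E'
from station import *
import cv2
for n in("top","side"):
    cv2.imwrite(f"pics/{n}0.png",read_camera(n)[:,:,::-1]); print(camera_info(n))
print(get_time(),get_tcp_pos(),get_ee_rot(),get_ft_force())
E
```

```text
pics
{'intrinsics': array([[538.34858011,   0.        , 323.28687859],
       [  0.        , 538.34858011, 237.04648915],
       [  0.        ,   0.        ,   1.        ]]), 'T': array([[ 0.0102631 ,  0.99324685, -0.11556539,  0.47196994],
       [-0.99986021,  0.01171906,  0.01192618,  0.0440901 ],
       [ 0.01319996,  0.11542683,  0.99322828,  0.71386883],
       [ 0.        ,  0.        ,  0.        ,  1.        ]])}
{'intrinsics': array([[500.59214861,   0.        , 324.29703766],
       [  0.        , 500.59214861, 239.81070727],
       [  0.        ,   0.        ,   1.        ]]), 'T': array([[ 0.85711511,  0.36384399, -0.36465222,  0.29672353],
       [-0.51490999,  0.58469953, -0.62689247, -0.35939779],
       [-0.01487908,  0.72508207,  0.6885017 ,  0.48240254],
       [ 0.        ,  0.        ,  0.        ,  1.        ]])}
0.1 [ 0.2228198  -0.58338267  0.22201275] [-6.73997019e-04  9.83411001e-01  1.81390008e-01 -1.16545631e-04] [ 0.68475182  0.13606259 -0.53610539]
```

View pics/top0.png

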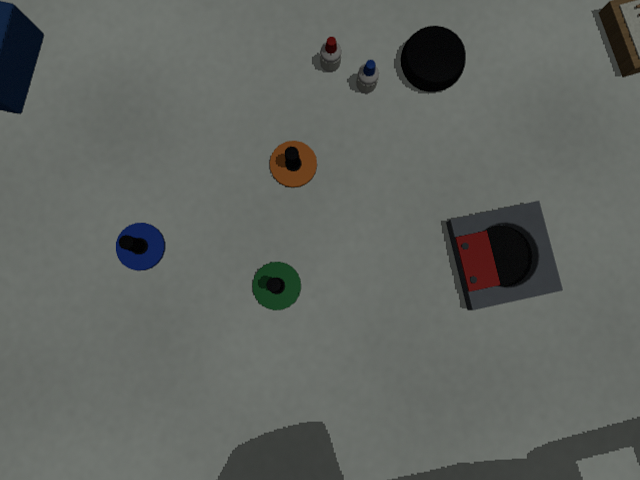

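View pics/side0.png

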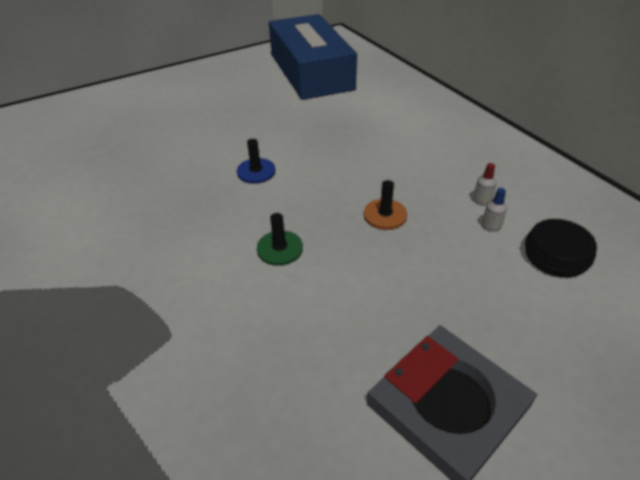

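Top view: amber disc at (293,164), green at (277,286), blue at (140,246), and the cell's red lip at about (478,262) left of the bore at about (508,255). The side view agrees: amber at (386,213), lip at (421,370) and bore at (455,400). Next I'll measure in both views.

```bash
cat > h.py <<'E'
from station import *
import numpy as np, cv2
from scipy.spatial.transform import Rotation as Ro
def ray(n,px,z):
    c=camera_info(n);K=c["intrinsics"];T=c["T"]
    p=np.c_[np.asarray(px,float).reshape(-1,2),np.ones(np.size(px)//2)]@np.linalg.inv(K).T
    d=(p*[1,-1,-1])@T[:3,:3].T
    return T[:3,3]+d*((z-T[2,3])/d[:,2:])
def blob(n,img,lo,hi):
    h=cv2.cvtColor(img,cv2.COLOR_RGB2HSV)
    m=cv2.inRange(h,lo,hi)
    k,l,s,c=cv2.connectedComponentsWithStats(m)
    i=1+np.argmax(s[1:,4]); ys,xs=np.where(l==i)
    return cv2.convexHull(np.c_[xs,ys].astype(np.float32)).reshape(-1,2)
def circ(p):
    (c,r)=cv2.fitEllipse((p[:,:2]*1000).astype(np.float32))[:2]; return np.array(c),np.array(r)
E
python3 - <<'E'
from h import *
for n in("top","side"):
    im=cv2.imread(f"pics/{n}0.png")[:,:,::-1].copy()
    for nm,lo,hi in(("amber",(8,130,90),(20,255,255)),("green",(45,120,30),(85,255,255)),("blue",(112,150,60),(125,255,255))):
        print(n,nm,*circ(ray(n,blob(n,im,lo,hi),.006)))
    h=blob(n,im,(0,150,60),(5,255,255))
    w=ray(n,h,.029)[:,:2]*1000
    r=cv2.minAreaRect(w.astype(np.float32)); print(n,"lip",r, cv2.boxPoints(r).round(1).tolist())
    # dark bore: black pixels inside cell area
    g=im.max(2); c=(508,255) if n=="top" else (455,402)
    print("val at seat/wall/block",g[c[1],c[0]], [int(g[c[1],c[0]+k]) for k in range(0,60,4)])
E
```

```text
top amber [653.90124512  77.37221527] [61.77023697 62.51663208]
top green [490.02200317  96.63339233] [61.51276398 62.26039886]
top blue [539.50732422 277.09100342] [61.71961975 62.72346115]
top lip ((523.77294921875, -161.8336181640625), (70.98796844482422, 40.93730163574219), 12.665322303771973) [[484.70001220703125, -149.60000610351562], [493.6000061035156, -189.60000610351562], [562.9000244140625, -174.0], [553.9000244140625, -134.10000610351562]]
val at seat/wall/block 13 [13, 9, 10, 8, 14, 3, 12, 17, 62, 60, 61, 61, 111, 112, 111]
side amber [653.40447998  75.67845917] [60.7294426  65.68527985]
side green [489.66384888  94.60281372] [58.92044449 62.54981613]
side blue [539.10205078 274.37207031] [58.95500946 62.3458519 ]
side lip ((523.6663818359375, -164.19955444335938), (70.5848388671875, 40.64625549316406), 12.765131950378418) [[484.79998779296875, -152.1999969482422], [493.70001220703125, -191.8000030517578], [562.5999755859375, -176.1999969482422], [553.5999755859375, -136.60000610351562]]
val at seat/wall/block 20 [20, 23, 23, 24, 25, 23, 24, 25, 18, 34, 51, 72, 73, 72, 72]
```

```bash
cat >> h.py <<'E'
A=np.array([.6536,.0765]); YAW=np.deg2rad(-77.3); C=np.array([.5323,-.2010])
RC=Ro.from_euler("z",YAW)
HG=.029   # TCP height above lens underside in the grasp
def q(th,flip):   # lens tilt th about cell y; tool z down, tool y along +-cell y
    return (RC*Ro.from_euler("y",-th,degrees=True)*Ro.from_euler("x",180,degrees=True)*Ro.from_euler("z",180*flip,degrees=True)).as_quat(scalar_first=True)
def pose(cx,cz,th,flip,dg=0):  # lens underside centre at cell (cx,0), world z cz (mm)
    p=RC.apply([cx/1000,0,0])+[*C,cz/1000]
    return p+(RC*Ro.from_euler("y",-th,degrees=True)).apply([0,0,HG+dg]), q(th,flip)
E
python3 - <<'E'
from h import *
im=cv2.imread("pics/top0.png")[:,:,::-1].copy()
m=(im.max(2)<30).astype(np.uint8); k,l,s,c=cv2.connectedComponentsWithStats(m); i=l[255,508]
ys,xs=np.where(l==i); w=RC.inv().apply(ray("top",np.c_[xs,ys],.015)-[*C,.015])*1000
print("bore blob cell frame",w.min(0),w.max(0))
for f in(0,1):
    for p,o in((np.r_[A,.12],q(0,f)),(np.r_[A,.029],q(0,f)),pose(17,70,20,f),pose(17,26,20,f),pose(0,17,20,f),pose(0,5,0,f)):
        j=inverse_kinematics(p,o); print(f,p.round(3),None if j is None else np.round(j,2))
E
```

```text
bore blob cell frame [-1.48788837e+01 -4.14598306e+01  1.38777878e-14] [4.43590303e+01 4.19618425e+01 1.38777878e-14]
0 [0.654 0.076 0.12 ] None
0 [0.654 0.076 0.029] None
0 [ 0.534 -0.208  0.097] None
0 [ 0.534 -0.208  0.053] None
0 [ 0.53  -0.191  0.044] None
0 [ 0.532 -0.201  0.034] [-0.38  0.62  1.85 -0.    0.67  2.54]
1 [0.654 0.076 0.12 ] [ 0.1   0.59  1.62 -0.    0.94 -0.12]
1 [0.654 0.076 0.029] [ 0.1   0.72  1.64 -0.    0.78 -0.12]
1 [ 0.534 -0.208  0.097] [-0.22  0.49  1.95 -0.56  0.62 -0.  ]
1 [ 0.534 -0.208  0.053] [-0.22  0.57  1.96 -0.63  0.55  0.09]
1 [ 0.53  -0.191  0.044] [-0.2   0.58  1.97 -0.66  0.54  0.15]
1 [ 0.532 -0.201  0.034] [-0.38  0.62  1.85 -0.    0.67 -0.6 ]
```

The bore spans ±42 mm in y about the measured centre, so the cell pose holds. A half-turned tool reaches every pose. Now I'll grasp.

```bash
python3 - <<'E'
from h import *
move_pose(np.r_[A,.13],q(0,1))
print(movel(np.r_[A,HG],v=.08,until_force=8),get_tcp_pos())
command_gripper(0.0)
print("grip",get_grip_width()*88,get_finger_force(),get_ft_force())
movel(np.r_[A,.14],v=.12)
p,o=pose(17,85,0,1); move_pose(p,o)
p,o=pose(17,85,20,1); move_pose(p,o)
print(get_time(),get_tcp_pos(),p,get_grip_width()*88)
a=read_camera("side");b=read_camera("top")
cv2.imwrite("pics/s1.png",np.hstack([a[150:480,250:640],b[90:420,330:640]])[:,:,::-1])
E
```

```text
False [0.65410102 0.07653694 0.02963685]
grip 17.244940697268348 30.000102818012238 [-0.55376757  0.43519361 -0.20504988]
8.3 [ 0.53472082 -0.20685204  0.11244866] [ 0.53385682 -0.20790817  0.11225109] 17.39159625393856
```

View pics/s1.png

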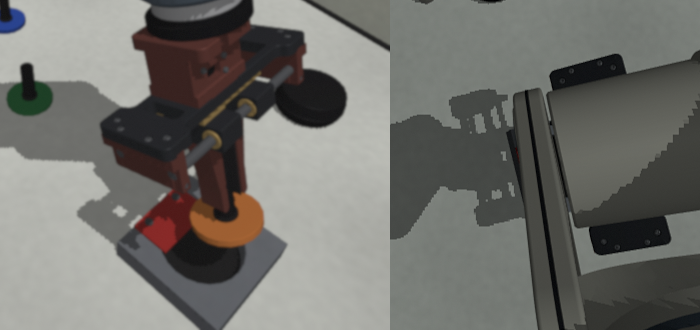

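The side crop shows the lens held by its stem above the bore, disc centre at about (227,220) in the crop, with green and blue undisturbed; the top view is blocked by the arm. I'll compare the disc outline with the outline predicted for 20° tilt.

```bash
python3 - <<'E'
from h import *
from scipy.optimize import least_squares
im=read_camera("side"); hull=blob("side",im,(8,130,60),(22,255,255))
c=camera_info("side");K=c["intrinsics"];Ti=np.linalg.inv(c["T"])
t=np.linspace(0,2*np.pi,180)
def sil(cx,cy,cz,th,ph=0):
    P=np.vstack([np.c_[32*np.cos(t),32*np.sin(t),0*t+z] for z in(0,8)])/1000
    R=RC*Ro.from_euler("xy",[ph,-th],degrees=True)
    w=R.apply(P)+RC.apply([cx/1000,cy/1000,0])+[*C,cz/1000]
    p=w@Ti[:3,:3].T+Ti[:3,3]; p=p*[1,-1,-1]@K.T
    return cv2.convexHull((p[:,:2]/p[:,2:]).astype(np.float32))
f=lambda x:[cv2.pointPolygonTest(sil(x[0],x[1],85,x[2]),(float(a),float(b)),True) for a,b in hull]
for th in(-20,0,20): print(th,np.round(np.abs(f([17,0,th])).mean(),2))
print(least_squares(f,[17,0,18],diff_step=1e-2,loss="soft_l1").x)
E
```

```text
-20 3.75
0 2.74
20 1.06
[16.34275639  0.         22.76518271]
```

```bash
python3 - <<'E'
from h import *
def go(cx,cz,th,v,f=12):
    p,o=pose(cx,cz,th,1); r=movel(p,o,v=v,until_force=f)
    e=RC.inv().apply(get_tcp_pos()-p)*1000
    print((cx,cz,th),r,"err",e.round(1),"F",get_ft_force().round(1),"t",get_time(),flush=True); return r
for s in((19.5,60,20,.08),(19.5,25.5,20,.05),(10,22,20,.04),(2,18.5,20,.04)):
    if go(*s): break
p=read_camera("side"); cv2.imwrite("pics/s2.png",cv2.resize(p[280:480,340:560],None,fx=2.5,fy=2.5)[:,:,::-1])
E
```

```text
(19.5, 60, 20) False err [-0.  -0.6 -0.9] F [-0.4 -0.4  0.3] t 8.9167
(19.5, 25.5, 20) False err [0.  0.1 0. ] F [-0.3 -1.   0.3] t 9.7583
(10, 22, 20) False err [-0.3  0.   0. ] F [-0.   0.4 -0.1] t 10.1583
(2, 18.5, 20) False err [-0.3 -0.1 -0.2] F [-0.3  0.3  0.2] t 10.525
```

View pics/s2.png

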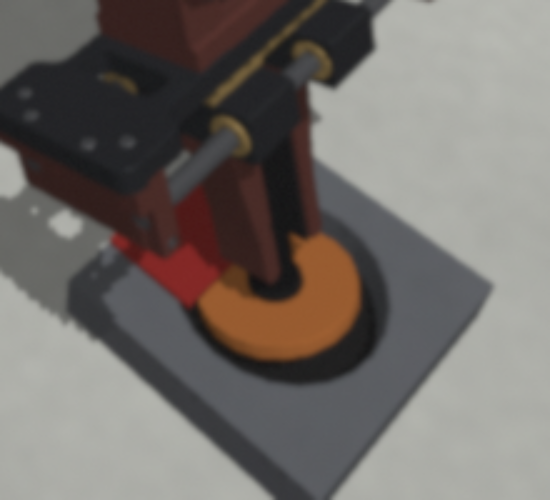

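The crop shows the disc, centred at about (280,300), inside the bore with its low edge under the red lip and its right edge clear of the wall. No contact force so far. Next I level and lower it.

```bash
python3 - <<'E'
from h import *
def go(cx,cz,th,v,f=10):
    p,o=pose(cx,cz,th,1); r=movel(p,o,v=v,until_force=f)
    e=RC.inv().apply(get_tcp_pos()-p)*1000
    print((cx,cz,th),r,"err",e.round(1),"F",get_ft_force().round(1),"t",get_time(),flush=True); return r
for th in(15,10,5,0):
    if go(1,5+32*np.sin(np.deg2rad(th))+1.5,th,.025): break
else: go(1,3.5,0,.01,5)
print(get_grip_width()*88)
p=read_camera("side"); cv2.imwrite("pics/s3.png",cv2.resize(p[280:480,340:560],None,fx=2.5,fy=2.5)[:,:,::-1])
E
```

```text
(1, np.float64(14.782209443280664), 15) False err [ 0.8 -0.1  0.2] F [-0.8  0.1 -0.5] t 10.9
(1, np.float64(12.05674168534177), 10) False err [ 0.4 -0.4 -0. ] F [-0.3  0.4 -1.2] t 11.2167
(1, np.float64(9.28898376792506), 5) False err [ 0.2 -0.5 -0.2] F [ 0.5 -0.1 -1.2] t 11.5167
(1, np.float64(6.5), 0) False err [ 0.1 -0.5 -0.3] F [ 0.6  0.5 -0.9] t 11.8167
(1, 3.5, 0) True err [-0.6 -0.4  1.5] F [-0.7  0.1  4.3] t 12.075
17.79694040651342
```

View pics/s3.png

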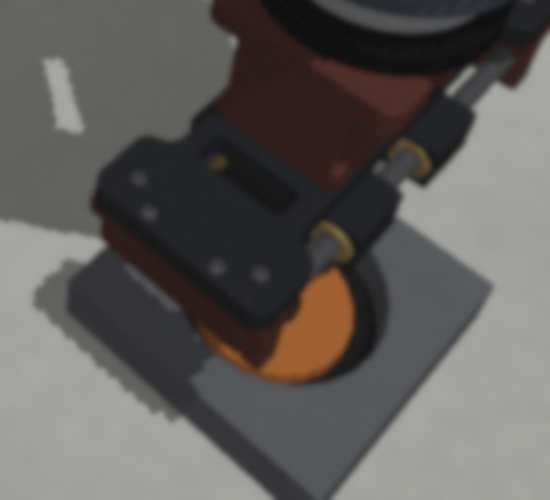

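The disc is level in the bore, and contact came at exactly 5 mm, the seat height. Releasing.

```bash
python3 - <<'E'
from h import *
wait(.3); command_gripper(.5); wait(.2)
p,o=pose(1,5,0,1); movel(get_tcp_pos()+[0,0,.12],v=.12)
print(get_ft_force(),get_time()); j=np.array(get_joint_pos()); j[0]=-1.2; movej(j)
a=read_camera("side");b=read_camera("top")
cv2.imwrite("pics/s4.png",np.hstack([cv2.resize(a[300:480,350:550],(400,360)),cv2.resize(b[180:330,420:587],(400,360))])[:,:,::-1])
for n,im in(("top",b),("side",a)):
    e,r=circ(ray(n,blob(n,im,(45,120,30),(85,255,255)),.006)); print(n,"green",e)
    w=RC.inv().apply(ray(n,blob(n,im,(8,130,60),(22,255,255)),.013)-[*C,.013])*1000
    print(n,"amber cell frame",w.min(0),w.max(0))
print(get_time())
E
```

```text
[-0.12856839  0.20698901 -0.39093181] 14.3833
top green [490.00613403  96.65811157]
top amber cell frame [-1.41896092e+01 -3.26335847e+01  1.21430643e-14] [2.97051411e+01 3.08457133e+01 1.21430643e-14]
side green [489.64593506  94.63062286]
side amber cell frame [-2.23170258e+01 -3.47957628e+01 -4.33680869e-14] [3.23007986e+01 3.10629762e+01 6.76542156e-14]
16.1417
```

View pics/s4.png

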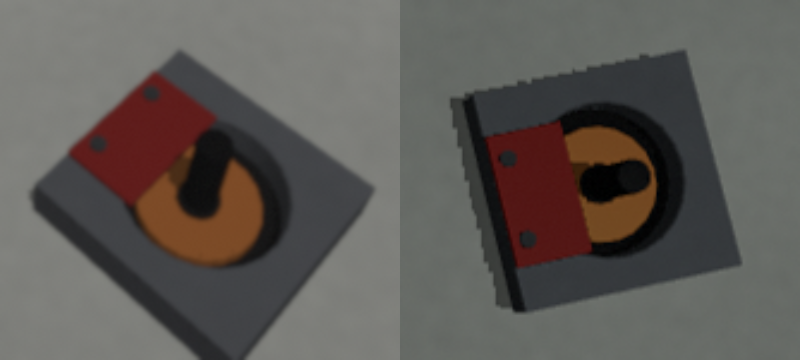

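Both views show the amber disc flat in the bore under the lip with its stem upright (top view: disc at about (610,190), lip edge at about x=578). Green has not moved, and the gripper is clear.

```bash
python3 -c "
from station import *
wait(.3); print(job_done())"
```

```text
the job is handed in; nothing more can be done
None
```

The amber lens is lying flat on the seat under the red lip, let go only once it was down; green hasn't moved, blue wasn't touched (not re-measured), and I handed the job in at about 16.5 s.

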